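# Set the griddle stand's leg and close its cam

## Task

The griddle stand lies on its back on the bench: first press the round cap on its hub down until it is fully home. Then take the wooden grip bar of the spring-loaded sliding leg, draw the leg out until its pointer meets the tip of the arrow clip (the length mark) and, keeping the leg on the mark all the while, slide the steel cam lever astride the bar fully closed, away from the robot. The job ends holding: finish with the bar still gripped firmly in the fingers, leg on the mark and lever closed, and leave the other things on the bench where they are.

Things in the scene. Friction and masses are not known exactly. Their poses are not given: they have to be found in the camera images.
- stand: Steel griddle stand on its back, fixed to the bench. Origin on the underside; +y: along the channel, the way the leg is drawn out; +x: across it, roughly away from the robot; z up; turned up to 0.35 rad. Base plate 10 mm thick, x -80 to 120, y -215 to 215. Channel walls up to z 34, within 21 of the y axis. Hub: round block, radius 30, at x 0, y -175, top at z 42.
- cap_top (a point): Centre of the flat top of the black hub cap (40 mm across) that stands in the hub. Fully home the top is 44 mm above the bench, not seated it stands 6 to 10 mm higher.
- cap (a joint): How far the hub cap is pressed down, 0 to 0.010 m; 0.010 is fully home. It starts at 0 to 0.004, needs about 6 N to move, and stays where it is left.
- leg: The sliding leg. Origin on its centre line at the underside of its wooden grip bar, 54 mm above the bench; axes as the stand's. Bar: 112 mm long in x (-61 to +51), 16 thick in y, 42 high (top 96 above the bench); below it metal as narrow down to 46, then a 40 mm wide shoe. Grip the bar's long sides (closing along y) at its -x end; gripped lightly, fingers can slide along it.
- pointer (a point): Tip of the leg's pointer, 87 mm along +x from the leg's centre line, 43 mm above the bench; moves with the leg. The leg slides along the stand's +y, 0 to 140 mm from its start; a spring pulls it back with 1 N at the start growing to 4.5 N at 140 mm, and it runs back whenever it is let go, also with the lever closed.
- mark: Length mark: steel arrow clip, 12 mm wide along y and 28 mm high, fixed on the scale strip of the stand's plate; its 4 mm wide tip points to the leg (-x). Origin on its underside, at the middle of the width; axes as the stand's. The leg is on the mark when the pointer's y in this frame is 0. From where the leg starts it lies 60 to 125 mm along +y.
- ear_faces (a point): Cam lever: steel yoke astride the bar, an upright ear each side and a bridge over it (top 109 mm above the bench). Point: midway between the ears, in the plane of their -x faces, 78 above the bench. Ears: 14 thick in x, 10 to 36 from the bar's centre plane, 54 to 102 above the bench. Fingers gripping the bar push both along +x. Plane is 5 to 9 mm along +x from the bar's origin when open, 27 closed.
- lever (a joint): How far the cam lever has been slid along the bar's +x, 0 to 0.022 m; 0.022 is fully closed (a hard stop). Starts at 0 to 0.004; needs about 4 N and stays where it is left.
- nut: Loose steel nut blank, 26 mm across, 12 mm high, lying on the stand's plate beside the channel (not to be moved). Origin at its underside.
- wedge: Loose wooden shim, 18 x 45 x 10 mm, lying on the stand's plate near the hub (not to be moved). Origin at its underside.
- bowl: Red bowl, 150 mm across, 60 mm high (bystander). Origin at the middle of its underside.
- sieve: White plastic sieve, 144 mm across, 50 mm high, with a flat handle reaching 158 mm out along its x (bystander). Origin at the middle of its underside.
- kettle: Aluminium kettle, 164 mm across, 190 mm high with its bail handle, spout along its y (bystander). Origin at the middle of its underside.
- scraper: Griddle scraper lying flat, wooden handle and steel blade, 245 mm long, 18 mm high (bystander). Origin at its underside, 40 mm from the handle's blade-side end.
- cup_a: Small white coffee cup, 64 mm across, 50 mm high (bystander). Origin at the middle of its underside.
- cup_b: Second such cup (bystander).

How it is judged:
On the way, in this order (a step that is already met when the one before it is completed fails the run):
1. the hub cap is pressed fully home (within 1.5 mm) (value of joint cap above 0.0085 m), for 0.1 s.
2. the leg is held by its bar with the pointer on the mark (within 5 mm), the lever still open (y of pointer in the frame of mark between -0.005 and 0.005 m and contact force between the fingers and grip_bar above 1 N and value of joint lever below 0.01 m), for 0.2 s.
3. the lever is slid fully closed (within 2.5 mm) with the leg held on the mark (y of pointer in the frame of mark between -0.005 and 0.005 m and contact force between the fingers and grip_bar above 1 N and value of joint lever above 0.0195 m), for 0.2 s.
At the end, for the whole second after the job is handed in: The hub cap is within 1.5 mm of fully home, the lever within 2.5 mm of fully closed, the leg's pointer within 5 mm of the mark along the leg and at rest, and the fingers still grip the grip bar with more than 5 N (value of joint cap above 0.0085 m and value of joint lever above 0.0195 m and y of pointer in the frame of mark between -0.005 and 0.005 m and contact force between the fingers and grip_bar above 5 N and linear speed of leg below 0.01 m/s); the arm keeps its last pose, push and grip.
It fails at once if the lever is closed past half way while the leg is more than 8 mm off the mark (value of joint lever above 0.011 m and not (y of pointer in the frame of mark between -0.008 and 0.008 m)).
It fails at once if the nut, shim, bowl, sieve, kettle, scraper or a cup is moved more than 30 mm (distance of any of wedge, nut, bowl, sieve, kettle, scraper, cup_a, cup_b from where it was at the start of the episode above 0.03 m).
It also fails if it takes over 51 s, if anything falls off the work surface, if the arm or the gripper's body presses on something with over 40 N, if the wrist force passes 120 N, or if a joint passes its speed limit or range.

## Robot

A 6-joint arm with a two-finger parallel gripper is mounted at the origin on the work surface. World frame = base frame: x ahead of the robot, y to its left, z up, the work surface at z = 0. Lengths are in m, angles in rad, forces in N, time in s.
With the tool pointing down it reaches from about 0.35 to 0.85 m from the base axis. Payload 8.1 kg.
Tool frame: the origin (TCP) lies on the mounting face of the last link; the fingertips stand 186 mm ahead of it and the grasp point (between the pads) lies 167 mm ahead of it (manip.tcp_to_grasp is the z of the grasp point in the tool frame, in m); z points along the fingers, y is the direction in which the jaws open and shut (so a half turn about z gives the same grasp; the last joint's range is limited). The gripper opens to 93 mm and grips with 3 to 60 N. Pads are 15 mm wide; open, the fingers measure 128 mm over their backs; the gripper's body (75 mm by 188 mm) begins 65 mm behind the grasp point.
Start: joints at [1.09, 0.13, 1.488, -0, 1.523, -0.085], TCP at [0.231, 0.554, 0.405] pointing down, gripper open.
Joint ranges: [-2.96, 2.96], [-0.89, 2.26], [0.02, 2.5], [-1.34, 4.48], [0, 2.73], [-2.66, 2.66]. Speed limits (rad/s): [2.39, 2.39, 2.79, 3.14, 3.14, 3.14].

## Interface

Orientations are given as a unit quaternion [x, y, z, w].
In Python, from station import manip, vision gives the robot as it stands.
- The arm moves only by the tool jog_arm, never from a script. Its argument "moves" is a list of rows, each a list of 7 numbers: the shift along the world's x, y, z in cm, then the turn, a rotation vector about the world's x, y, z in rad, then the closure, from 0 (fully open) to 1 (shut). In form: [[x, y, z, rx, ry, rz, hand], ...]. A call has exactly 5 rows; each row is the pose to reach, as a shift and turn from the pose commanded when the call began; what a row does not reach only later rows make up. A row lasts 1/10 s, in which the tool goes at most 50 mm and 8.59 degrees, less where a joint would pass 70% of its speed; a pose out of reach is approached as far as the arm can. A call with a gripper value outside its range is refused whole. The fingers move at their own pace and stop on an object; "squeeze" is the grip in N (left out, the last holds). Time passes only in rows, so rows that repeat a pose let the fingers close, or fill a call up. It gives the time, the measured TCP pose, the force and the opening at its end, in the units of the state.
- manip.read_state(): the state, without advancing time (a new reading comes with each control period).
- vision.read_camera(name): name is "scene" or "top"; returns the picture (400x640x3 uint8, red, green, blue); there is no depth.
- vision.camera_model(name): a dict with "fx", "fy", "cx", "cy" (pixels), "camera_from_world" (4x4, takes a point from world to camera coordinates). Camera axes: x right, y up, looking along -z (the intrinsics and any distortion apply to the point x, -y, -z); pixel columns grow to the right and rows downward; lengths in m; the calibration is good to about 2 mm. A picture is of the moment at which its call begins. camera_model takes no time and is no camera call.
- manip.close_job(): hands the job in, once; it reports no verdict.
Trained networks look in the newest picture that a camera, given by its name, has taken for a name from the list of things; names that differ only in an ending like _2 or _b are one class to them, and where a whole thing is asked for, a point or a joint stands for the part that bears it (a point fixed in the world has none). Each returns a list of dicts, best first, with "p" (0 to 1); they miss things now and then, are a little off and sometimes report something else, mostly with a low value. They report only what shows in the picture. A call takes as long as a camera call.
- vision.search_frame(camera, label): "box" ([left, top, right, bottom] in pixels, round what is visible of it).
- vision.trace(camera, label): "pixels" (400x640 bool, what is visible of it) and "box" ([left, top, right, bottom] in pixels, round what is visible of it).
- vision.mark_of(camera, label): "uv" ([column, row] in pixels: a listed point, or the origin of a listed thing).
The state is a dict: "t": time; "joint_pos": joint angles; "qvel": joint speeds; "joint_torque": joint torques, N m; "tool_pos": TCP position; "eef_rot": TCP orientation; "wrist_force": force on the tool from outside, world axes, zero at the start; "ft_torque": the same for the moment, N m; "grip_width": opening from 0.0 (shut) to 1.0 (fully open).
Only numpy, scipy, OpenCV 4.12 (cv2) and the standard library are available. Lean on these libraries where they do the work, as an engineer would, in place of code of your own. Each camera call takes 0.05 s, during which the arm holds its last target. There are 200 camera calls.

## Working session

There is one attempt and no reset: what is moved stays moved. The work goes in short steps, Python scripts to look and compute and a tool call to move; the robot and the scene stay as the last step left them, time stands still between calls to the robot, and variables do not carry over. Pictures are saved under pics/ and viewed, on a budget of 10 in all, crops included, one or two more only if the job needs it, and the job is handed in when it is done.

Besides the shell and the picture viewer there is one more tool, called in YAML: its name, and indented under it one key for each argument. jog_arm: Moves the arm, as the interface text tells. Its arguments: {"type":"object","properties":{"moves":{"type":"array","items":{"type":"array","items":{"type":"number"}}},"squeeze":{"type":"number"}},"required":["moves"]}

```bash
mkdir -p pics; ls
cat > h.py <<'E'
import numpy as np, cv2
from station import manip, vision
def ray(cam,uv):
    m=vision.camera_model(cam); T=np.array(m["camera_from_world"]); R=T[:3,:3]; c=-R.T@T[:3,3]
    d=np.array([(uv[0]-m["cx"])/m["fx"],-(uv[1]-m["cy"])/m["fy"],-1.])
    return c,R.T@d
def atz(cam,uv,z):
    c,d=ray(cam,uv); return c+d*(z-c[2])/d[2]
def proj(cam,p):
    m=vision.camera_model(cam); q=np.array(m["camera_from_world"])@np.r_[p,1]
    return np.array([m["cx"]+m["fx"]*q[0]/-q[2], m["cy"]+m["fy"]*-q[1]/-q[2]])
def save(cam,name):
    im=np.array(vision.read_camera(cam)); cv2.imwrite(f"pics/{name}.png",im[:,:,::-1]); return im
E
python3 - <<'E'
from h import *
np.set_printoptions(precision=4,suppress=True)
print(vision.camera_model("top"),vision.camera_model("scene"))
a=save("top","t0");b=save("scene","s0")
Z=dict(stand=0,cap_top=.052,leg=.054,pointer=.043,mark=.01,ear_faces=.078,nut=.01,wedge=.01)
for n,z in Z.items():
  for c in("top","scene"):
    for r in vision.mark_of(c,n)[:2]: print(n,c,round(r["p"],2),np.array(r["uv"]),atz(c,r["uv"],z))
print(manip.read_state())
E
```

```text
pics
{'fx': 475.38190336276364, 'fy': 475.38190336276364, 'cx': 316.03115097313713, 'cy': 194.70884831063495, 'camera_from_world': array([[-0.0078, -1.    , -0.0017,  0.014 ],
       [ 0.9913, -0.008 ,  0.1317, -0.5465],
       [-0.1317, -0.0006,  0.9913, -1.6645],
       [ 0.    ,  0.    ,  0.    ,  1.    ]])} {'fx': 392.5068033343903, 'fy': 392.5068033343903, 'cx': 320.1483036463405, 'cy': 198.91820563109047, 'camera_from_world': array([[-0.8845,  0.4665,  0.0045,  0.4842],
       [-0.379 , -0.7241,  0.5762,  0.149 ],
       [ 0.2721,  0.508 ,  0.8173, -1.441 ],
       [ 0.    ,  0.    ,  0.    ,  1.    ]])}
stand top 0.85 [304.6 197.8] [0.5404 0.0515 0.    ]
stand top 0.66 [406.7 268.3] [ 0.2831 -0.3128  0.    ]
cap_top top 0.51 [349.2 183.8] [ 0.5827 -0.1085  0.052 ]
cap_top scene 0.63 [298.  187.7] [ 0.575  -0.1049  0.052 ]
leg top 0.56 [319.6 196.5] [ 0.5377 -0.0029  0.054 ]
leg scene 0.57 [325.4 212.8] [0.5424 0.0253 0.054 ]
pointer top 0.6 [311.4 176.5] [0.6116 0.0257 0.043 ]
pointer scene 0.96 [305.6 226.5] [0.6174 0.0353 0.043 ]
mark top 0.52 [318.4 192.3] [0.5588 0.001  0.
[... 368 characters left out ...]
543   0.01  ]
nut scene 0.6 [354.8 222.6] [0.4619 0.0776 0.01  ]
wedge top 0.5 [325.9 172. ] [ 0.6335 -0.027   0.01  ]
wedge scene 0.56 [292.7 214. ] [ 0.6253 -0.0453  0.01  ]
wedge scene 0.45 [306.4 229.4] [0.6118 0.0279 0.01  ]
{'t': 0.9, 'joint_pos': array([ 1.0897,  0.1304,  1.4882, -0.    ,  1.523 , -0.0854]), 'qvel': array([-0.001 , -0.0003, -0.0022,  0.0006, -0.0017, -0.0016]), 'joint_torque': array([  0.0001, -55.9759, -49.206 ,   0.0768,   0.0223,   0.0001]), 'tool_pos': array([0.2313, 0.5536, 0.4048]), 'eef_rot': array([0.1966, 0.9805, 0.    , 0.    ]), 'wrist_force': array([-0.3398, -0.5135, -0.4491]), 'ft_torque': array([0.0658, 0.046 , 0.0161]), 'grip_width': 1.0009031430542277}
```

View crops.

Run:
```python
import cv2
a=cv2.imread("pics/t0.png")[130:270,220:420];b=cv2.imread("pics/s0.png")[130:300,220:420]
cv2.imwrite("pics/t0c.png",cv2.resize(a,None,fx=4,fy=4,interpolation=cv2.INTER_CUBIC))
cv2.imwrite("pics/s0c.png",cv2.resize(b,None,fx=3.5,fy=3.5,interpolation=cv2.INTER_CUBIC))
```

```text
(no output)
```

View pics/t0c.png

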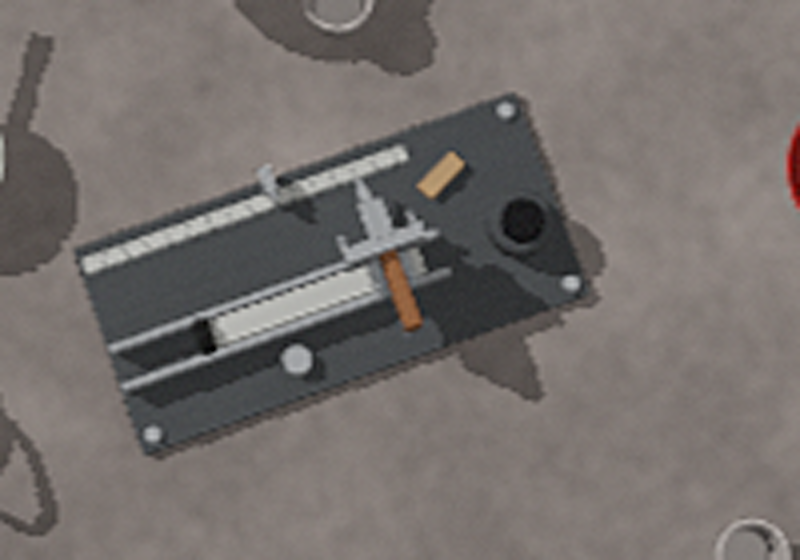

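View pics/s0c.png

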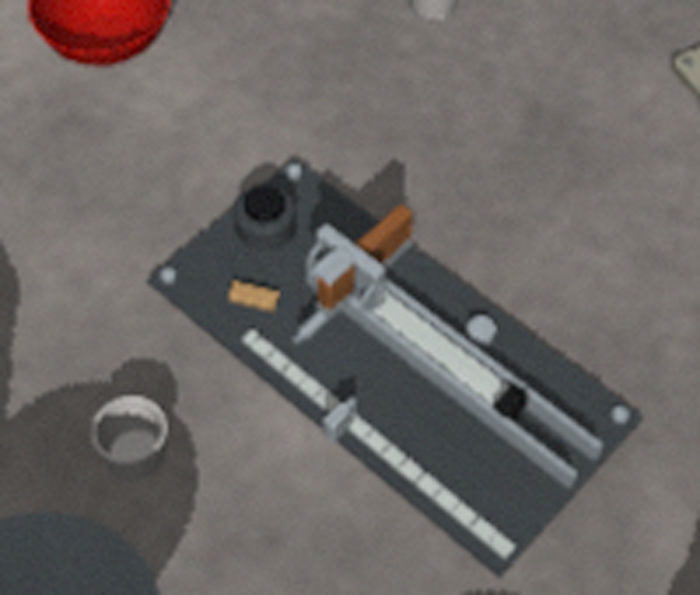

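View pics/s0.png

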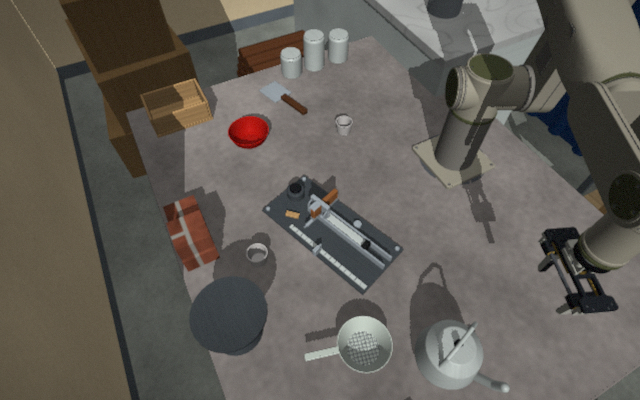

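```bash
cat > fit.py <<'E'
from h import *
from scipy.optimize import least_squares
S=[(120,-215),(120,215),(-80,215),(-80,-215)]
top=[(220+u/4,130+v/4) for u,v in[(517,93),(79,247),(152,457),(594,292)]]
sc=[(220+u/3.5,130+v/3.5) for u,v in[(149,281),(499,573),(640,413),(295,155)]]
def W(p,x,y,z):
    c,s=np.cos(p[2]),np.sin(p[2]); return np.array([p[0]+c*x-s*y,p[1]+s*x+c*y,z])
def res(p):
    r=[]
    for (x,y),t,s in zip(S,top,sc):
        # allow per-camera shared pose only
        r+=list(proj("top",W(p,x/1e3,y/1e3,.01))-t)+list(proj("scene",W(p,x/1e3,y/1e3,.01))-s)
    return r
E
python3 - <<'E'
from fit import *
np.set_printoptions(precision=4,suppress=True)
f=least_squares(res,[.54,.05,.3]);p=f.x;print(p,np.array(f.fun).reshape(-1,4))
def inv(P): 
    d=P[:2]-p[:2];c,s=np.cos(p[2]),np.sin(p[2]);return np.array([c*d[0]+s*d[1],-s*d[0]+c*d[1]])
print("hub",W(p,0,-.175,.05),[proj(c,W(p,0,-.175,.05)) for c in("top","scene")])
for n,c,uv,z in[("ptr","top",(311.4,176.5),.043),("ptr","scene",(305.6,226.5),.043),("mark","top",(288.4,178.1),.01),("mark","scene",(320.7,251.9),.01),
 ("leg","top",(319.6,196.5),.054),("leg","scene",(325.4,212.8),.054),("cap","top",(349.2,183.8),.052),("cap","scene",(298,187.7),.052),("ear","top",(315.6,193.2),.078),("ear","scene",(320.6,203.4),.078),("nut","top",(295.1,220.5),.01),("wedge","scene",(292.7,214),.01)]:
  print(n,c,inv(atz(c,uv,z)))
# bar -x end top corners in top cam crop
for uv in[(403,328),(420,324)]: print("barend",inv(atz("top",(220+uv[0]/4,130+uv[1]/4),.096)))
E
```

```text
[0.5216 0.0496 0.341 ] [[-0.2112 -1.0111 -0.9046 -1.9075]
 [-1.4691  0.1102  0.2044 -1.0347]
 [-1.7855 -0.4569  0.6557 -0.5672]
 [-0.1232  0.0369 -0.5602 -0.5046]]
hub [ 0.5801 -0.1153  0.05  ] [array([351.0798, 184.5756]), array([295.2618, 186.4094])]
ptr top [ 0.0768 -0.0526]
ptr scene [ 0.0855 -0.0456]
mark top [0.1054 0.0267]
mark scene [0.1057 0.0371]
leg top [-0.0024 -0.0549]
leg scene [ 0.0114 -0.0299]
cap top [ 0.0047 -0.1695]
cap scene [-0.0013 -0.1635]
ear top [ 0.0105 -0.0446]
ear scene [ 0.0075 -0.0542]
nut top [-0.0489  0.0559]
wedge scene [ 0.066  -0.1241]
barend [-0.0591 -0.0381]
barend [-0.0609 -0.053 ]
```

jog_arm:
  moves:
    - [2, -4, 0, 0, 0, 0.1, 0.3]
    - [4, -8.5, 0, 0, 0, 0.2, 0.6]
    - [6.5, -13, 0, 0, 0, 0.3, 0.8]
    - [9, -17, 0, 0, 0, 0.4, 1]
    - [11, -21, 0, 0, 0, 0.45, 1]
  squeeze: 20

```text
t: 1.4
tool_pos: [0.342, 0.3418, 0.4049]
eef_rot: [-0.029, 1.0, 0.0, 0.0]
wrist_force: [0.7, 0.3, 0.5]
grip_width: 0.618
```

jog_arm:
  moves:
    - [2, -4, 0, 0, 0, 0.1, 1]
    - [4, -8.5, 0, 0, 0, 0.2, 1]
    - [6.5, -13, 0, 0, 0, 0.287, 1]
    - [9, -17, 0, 0, 0, 0.287, 1]
    - [12, -21.7, 0, 0, 0, 0.287, 1]

```text
t: 1.9
tool_pos: [0.4587, 0.1296, 0.4052]
eef_rot: [-0.17, 0.985, 0.0, 0.001]
wrist_force: [0.8, 0.8, 0.4]
grip_width: 0.188
```

jog_arm:
  moves:
    - [2, -4, -2, 0, 0, 0, 1]
    - [4, -8.5, -4, 0, 0, 0, 1]
    - [6.5, -13, -7, 0, 0, 0, 1]
    - [9, -18, -10, 0, 0, 0, 1]
    - [11.9, -24, -13, 0, 0, 0, 1]

```text
t: 2.4
tool_pos: [0.5581, -0.0704, 0.2947]
eef_rot: [-0.17, 0.985, 0.0, 0.0]
wrist_force: [0.4, -0.2, -0.6]
grip_width: 0.008
```

jog_arm:
  moves:
    - [0, 0, 0, 0, 0, 0, 1]
    - [0, 0, 0, 0, 0, 0, 1]
    - [0, 0, 0, 0, 0, 0, 1]
    - [0, 0, -1, 0, 0, 0, 1]
    - [0, 0, -2, 0, 0, 0, 1]

```text
t: 2.9
tool_pos: [0.5579, -0.0676, 0.2764]
eef_rot: [-0.171, 0.985, -0.0, 0.001]
wrist_force: [0.3, 0.5, 0.2]
grip_width: 0.003
```

Run:
```python
from h import *
s=manip.read_state();print(s["tool_pos"],s["wrist_force"])
a=save("top","t1");b=save("scene","s1")
A=cv2.resize(a[130:230,270:400],None,fx=5,fy=5)[:,:,::-1]
B=cv2.resize(b[120:245,240:360],None,fx=4,fy=4)[:,:,::-1]
h=max(A.shape[0],B.shape[0])
A=A[:h]
c=np.zeros((h,A.shape[1]//2*1+0+B.shape[1],3),np.uint8)
A=A[:,150:475]; c=np.zeros((h,325+480,3),np.uint8)[:, :800]
c[:A.shape[0],:325]=A; c[:B.shape[0],325:800]=B[:,:475]
cv2.imwrite("pics/c1.png",c)
```

```text
[ 0.55788516 -0.06759546  0.27640399] [0.31122479 0.51511814 0.21316402]
```

View pics/c1.png

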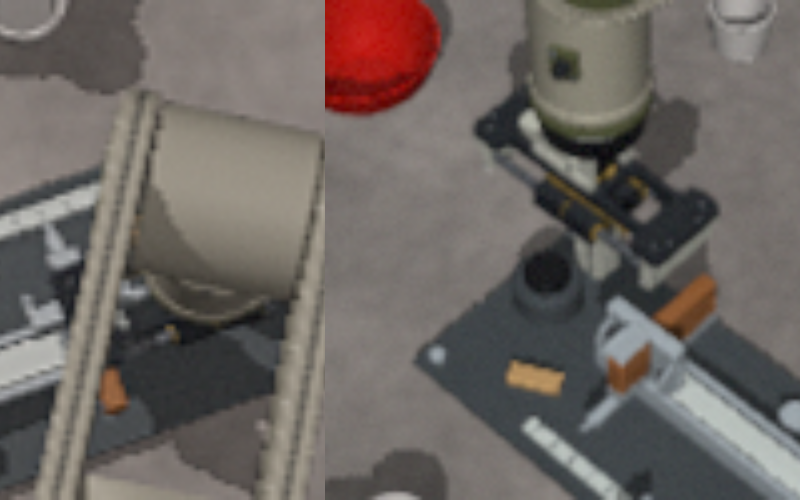

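jog_arm:
  moves:
    - [1, -2.2, 0, 0, 0, 0, 1]
    - [2.2, -4.5, 0, 0, 0, 0, 1]
    - [2.2, -4.5, 0, 0, 0, 0, 1]
    - [2.2, -4.5, -1, 0, 0, 0, 1]
    - [2.2, -4.5, -1, 0, 0, 0, 1]

```text
t: 3.5
tool_pos: [0.5787, -0.1126, 0.2637]
eef_rot: [-0.17, 0.985, 0.001, -0.001]
wrist_force: [-0.1, 0.5, -1.4]
grip_width: 0.007
```

Run:
```python
from h import *
s=manip.read_state();print(s["tool_pos"],s["wrist_force"])
b=save("scene","s2");p=s["tool_pos"].copy();p[2]-=.186;print(proj("scene",p)-[240,120],proj("scene",[.58,-.113,.05])-[240,120])
cv2.imwrite("pics/c2.png",cv2.resize(b[140:230,250:350],None,fx=5,fy=5)[:,:,::-1])
```

```text
[ 0.57866517 -0.11264333  0.26367407] [-0.06768494  0.50499711 -1.35769305]
[55.62092104 61.70030839] [55.59998523 66.88776416]
```

View pics/c2.png

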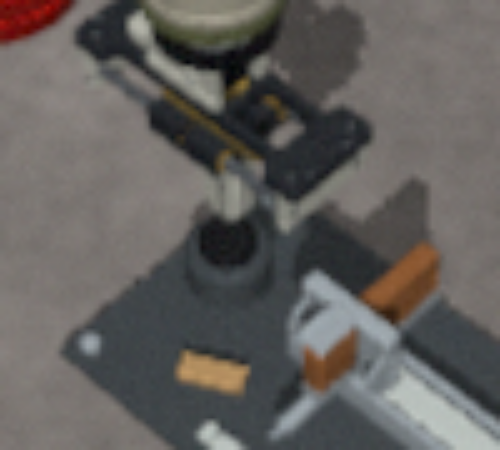

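jog_arm:
  moves:
    - [0.1, 0, -1, 0, 0, 0, 1]
    - [0.1, 0, -2, 0, 0, 0, 1]
    - [0.1, 0, -2.5, 0, 0, 0, 1]
    - [0.1, 0, -2.8, 0, 0, 0, 1]
    - [0.1, 0, -3.1, 0, 0, 0, 1]

```text
t: 4.05
tool_pos: [0.5804, -0.1134, 0.2346]
eef_rot: [-0.17, 0.985, 0.0, -0.001]
wrist_force: [-5.4, 1.3, 7.0]
grip_width: 0.002
```

jog_arm:
  moves:
    - [0, 0, -0.2, 0, 0, 0, 1]
    - [0, 0, -0.4, 0, 0, 0, 1]
    - [0, 0, -0.4, 0, 0, 0, 1]
    - [0, 0, -0.4, 0, 0, 0, 1]
    - [0, 0, -0.4, 0, 0, 0, 1]

```text
t: 4.55
tool_pos: [0.5808, -0.1137, 0.2309]
eef_rot: [-0.17, 0.985, -0.0, 0.0]
wrist_force: [0.2, 0.2, -0.1]
grip_width: 0.006
```

jog_arm:
  moves:
    - [0, 0, -0.1, 0, 0, 0, 1]
    - [0, 0, -0.2, 0, 0, 0, 1]
    - [0, 0, -0.3, 0, 0, 0, 1]
    - [0, 0, -0.3, 0, 0, 0, 1]
    - [0, 0, -0.3, 0, 0, 0, 1]

```text
t: 5.05
tool_pos: [0.581, -0.1137, 0.2302]
eef_rot: [-0.17, 0.985, -0.0, 0.0]
wrist_force: [-9.9, 2.6, 19.7]
grip_width: 0.005
```

jog_arm:
  moves:
    - [0, 0, 3, 0, 0, 0, 1]
    - [0, 0, 7, 0, 0, 0, 0.8]
    - [-2, 3, 10.3, 0, 0, 0, 0.5]
    - [-4, 7, 10.3, 0, 0, 0, 0.2]
    - [-6.7, 11, 10.3, 0, 0, 0, 0]

```text
t: 5.55
tool_pos: [0.5139, -0.003, 0.3327]
eef_rot: [-0.169, 0.986, -0.0, 0.002]
wrist_force: [-0.3, 1.2, 0.3]
grip_width: 0.298
```

jog_arm:
  moves:
    - [0, 0, 0, 0, 0, 0, 0]
    - [0, 0, 0, 0, 0, 0, 0]
    - [0, 0, 0, 0, 0, 0, 0]
    - [0, 0, 0, 0, 0, 0, 0]
    - [0, 0, 0, 0, 0, 0, 0]

```text
t: 6.05
tool_pos: [0.5142, -0.0045, 0.3307]
eef_rot: [-0.169, 0.986, -0.0, -0.0]
wrist_force: [0.1, -1.3, 0.3]
grip_width: 0.727
```

Run:
```python
from h import *
s=manip.read_state();print(s["tool_pos"],s["wrist_force"],s["eef_rot"],s["grip_width"])
a=save("top","t3");b=save("scene","s3")
for n,z in dict(pointer=.043,mark=.01,cap_top=.044).items():
  for c in("top","scene"):
    for r in vision.mark_of(c,n)[:2]: print(n,c,round(r["p"],2),np.array(r["uv"]),atz(c,r["uv"],z))
cv2.imwrite("pics/c3.png",cv2.resize(b[150:270,260:400],None,fx=5,fy=5)[:,:,::-1])
```

```text
[ 0.51418235 -0.00451785  0.33072421] [ 0.06779114 -1.3377381   0.33073959] [-1.69095345e-01  9.85599696e-01 -4.72543860e-05 -2.84651773e-05] 0.7273405497121264
pointer scene 0.83 [304.6 227.7] [0.62207865 0.03771281 0.043     ]
pointer scene 0.66 [297.6 190. ] [ 0.57773629 -0.10319529  0.043     ]
mark top 0.48 [287.1 178.2] [0.61171897 0.11481817 0.01      ]
mark scene 0.46 [318.8 250.8] [0.61225933 0.11389182 0.01      ]
cap_top top 0.52 [349.3 185.7] [ 0.57704663 -0.10932788  0.044     ]
cap_top scene 0.52 [298.  187.9] [ 0.57304859 -0.10970551  0.044     ]
```

View pics/c3.png

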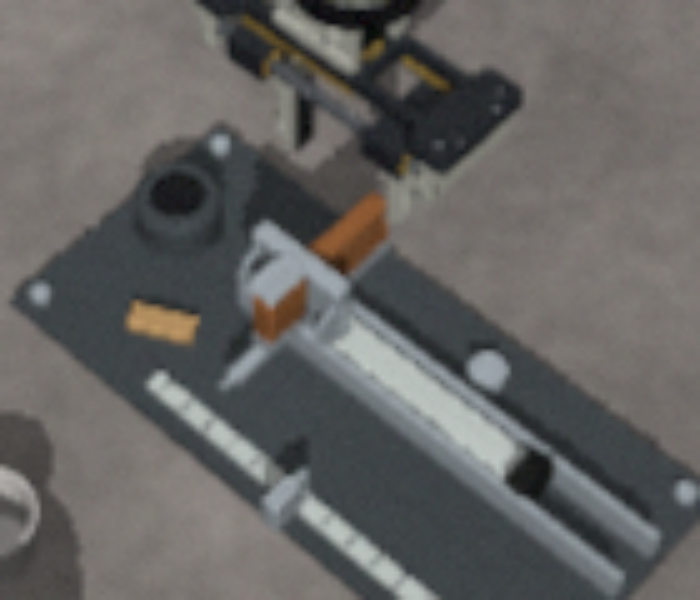

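jog_arm:
  moves:
    - [0, 0, 0, 0, 0, 0, 0]
    - [0, 0, 0, 0, 0, 0, 0]
    - [0, 0, -3, 0, 0, 0, 0]
    - [0, 0, -6, 0, 0, 0, 0]
    - [0, 0, -8.7, 0, 0, 0, 0]

```text
t: 6.95
tool_pos: [0.5136, -0.0036, 0.2428]
eef_rot: [-0.17, 0.985, -0.0, 0.0]
wrist_force: [-0.2, -0.6, 0.9]
grip_width: 0.998
```

jog_arm:
  moves:
    - [0, 0, 0, 0, 0, 0, 0.3]
    - [0, 0, 0, 0, 0, 0, 0.6]
    - [0, 0, 0, 0, 0, 0, 0.8]
    - [0, 0, 0, 0, 0, 0, 1]
    - [0, 0, 0, 0, 0, 0, 1]
  squeeze: 15

```text
t: 7.45
tool_pos: [0.5143, -0.0037, 0.2453]
eef_rot: [-0.17, 0.985, -0.0, 0.001]
wrist_force: [-0.2, 0.1, 0.2]
grip_width: 0.618
```

jog_arm:
  moves:
    - [0, 0, 0, 0, 0, 0, 1]
    - [0, 0, 0, 0, 0, 0, 1]
    - [0, 0, 0, 0, 0, 0, 1]
    - [0, 0, 0, 0, 0, 0, 1]
    - [0, 0, 0, 0, 0, 0, 1]

```text
t: 7.95
tool_pos: [0.5136, -0.0036, 0.2437]
eef_rot: [-0.17, 0.985, 0.0, -0.0]
wrist_force: [-0.4, -0.4, -0.3]
grip_width: 0.188
```

jog_arm:
  moves:
    - [0, 0, 0, 0, 0, 0, 1]
    - [0, 0, 0, 0, 0, 0, 1]
    - [0, 0, 0, 0, 0, 0, 1]
    - [-0.17, 0.47, 0, 0, 0, 0, 1]
    - [-0.33, 0.94, 0, 0, 0, 0, 1]

```text
t: 8.45
tool_pos: [0.5103, 0.0057, 0.2437]
eef_rot: [-0.17, 0.986, -0.0, -0.0]
wrist_force: [0.7, -1.4, -1.1]
grip_width: 0.17
```

jog_arm:
  moves:
    - [-0.4, 1.1, 0, 0, 0, 0, 1]
    - [-0.8, 2.3, 0, 0, 0, 0, 1]
    - [-1.2, 3.4, 0, 0, 0, 0, 1]
    - [-1.6, 4.5, 0, 0, 0, 0, 1]
    - [-2, 5.6, 0, 0, 0, 0, 1]

```text
t: 8.95
tool_pos: [0.49, 0.0628, 0.2437]
eef_rot: [-0.17, 0.985, -0.0, 0.0]
wrist_force: [4.7, -4.1, -5.5]
grip_width: 0.167
```

jog_arm:
  moves:
    - [0, 0, 0, 0, 0, 0, 1]
    - [0, 0, 0, 0, 0, 0, 1]
    - [0, 0, 0, 0, 0, 0, 1]
    - [0, 0, 0, 0, 0, 0, 1]
    - [0, 0, 0, 0, 0, 0, 1]

```text
t: 9.45
tool_pos: [0.4905, 0.0615, 0.2437]
eef_rot: [-0.17, 0.986, 0.0, 0.0]
wrist_force: [3.6, -1.2, -5.7]
grip_width: 0.169
```

Run:
```python
from fit import *
np.set_printoptions(precision=4,suppress=True)
p=[.5216,.0496,.341]
def inv(P):
    d=P[:2]-p[:2];c,s=np.cos(p[2]),np.sin(p[2]);return np.array([c*d[0]+s*d[1],-s*d[0]+c*d[1]])
s=manip.read_state();print(s["tool_pos"],inv(s["tool_pos"]),s["wrist_force"],s["grip_width"])
a=save("top","t4");b=save("scene","s4")
for n,z in dict(pointer=.043,mark=.01,ear_faces=.078).items():
  for c in("top","scene"):
    for r in vision.mark_of(c,n)[:2]: print(n,c,round(r["p"],2),np.array(r["uv"]),inv(atz(c,r["uv"],z)))
A=cv2.resize(a[155:215,250:330],None,fx=5,fy=5)[:,:,::-1];B=cv2.resize(b[195:275,280:360],None,fx=5,fy=5)[:,:,::-1]
c=np.zeros((400,800,3),np.uint8);c[:300,:400]=A;c[:,400:]=B
cv2.imwrite("pics/c4.png",c)
```

```text
[0.4905 0.0615 0.2437] [-0.0253  0.0216] [ 3.6223 -1.1868 -5.687 ] 0.16872086132985167
pointer scene 0.95 [319.9 239.5] [0.0892 0.0183]
mark top 0.56 [286.7 178. ] [0.1079 0.0324]
mark top 0.5 [326.8 173.3] [ 0.0742 -0.1111]
mark scene 0.44 [317.6 248.3] [0.1031 0.0217]
ear_faces scene 0.63 [337.  220.4] [0.0198 0.0248]
ear_faces scene 0.56 [335.8 227.2] [0.0403 0.038 ]
```

View pics/c4.png

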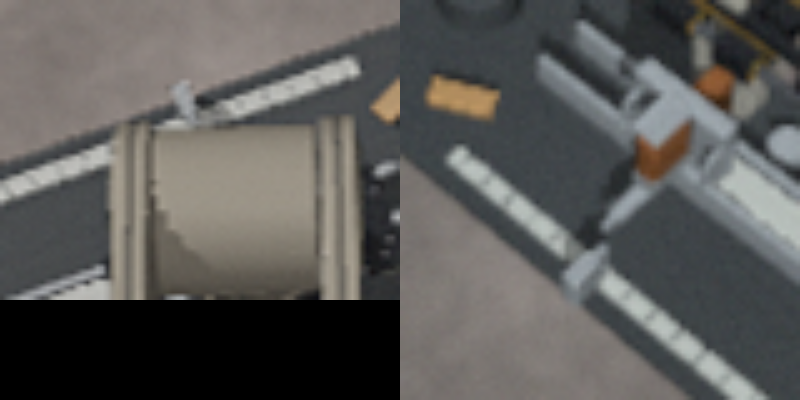

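Run:
```python
from fit import *
np.set_printoptions(precision=1,suppress=True)
p=[.5216,.0496,.341]
print(proj("scene",W(p,.087,.0216,.043)))
def P(c,x,y,z): return proj(c,W(p,x,y,z))
out=[]
for cam,f,(v0,v1,u0,u1) in(("top","t3",(160,200,265,315)),("scene","s4",(225,265,295,345))):
    k=8; im=cv2.resize(cv2.imread(f"pics/{f}.png")[v0:v1,u0:u1],None,fx=k,fy=k,interpolation=cv2.INTER_NEAREST)
    im2=im.copy()
    for y,col in((.022,(0,0,255)),(.032,(0,255,0)),(.042,(255,0,0))):
        for z in(.010,.038):
            q=[tuple(int(t) for t in ((P(cam,x,y,z)-[u0,v0]+.5)*k)) for x in(.09,.12)]
            cv2.line(im2,q[0],q[1],col,1)
    out.append(np.vstack([im[:, :400],im2[:, :400]])[:600])
cv2.imwrite("pics/c5.png",np.hstack(out)[:600,:800])
for f,cam in(("t3","top"),("s4","scene")):pass
for c in("top","scene"):
    vision.read_camera(c)
    for r in vision.trace(c,"mark")[:2]:
        m=r["pixels"]; print(c,r["p"],r["box"],m.sum(), np.argwhere(m)[:, ::-1].mean(0) if m.any() else 0)
```

```text
[321.2 239.7]
scene 0.44 [313.3, 244.2, 321.8, 255.4] 69 [317.  248.8]
scene 0.38 [264.6, 174.6, 400.0, 291.8] 7080 [333.9 233.3]
```

View pics/c5.png

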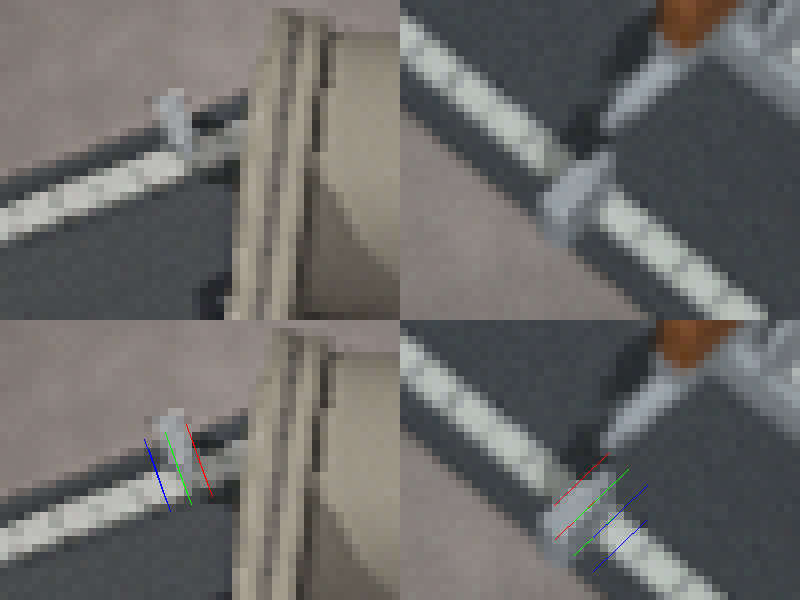

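jog_arm:
  moves:
    - [-0.1, 0.3, 0, 0, 0, 0, 1]
    - [-0.23, 0.66, 0, 0, 0, 0, 1]
    - [-0.23, 0.66, 0, 0, 0, 0, 1]
    - [-0.23, 0.66, 0, 0, 0, 0, 1]
    - [-0.23, 0.66, 0, 0, 0, 0, 1]

```text
t: 10.55
tool_pos: [0.4881, 0.0683, 0.2437]
eef_rot: [-0.17, 0.985, -0.0, 0.0]
wrist_force: [4.4, -2.1, -6.0]
grip_width: 0.169
```

```bash
cat > chk.py <<'E'
import sys
from fit import *
np.set_printoptions(precision=4,suppress=True)
p=[.5216,.0496,.341]
def inv(P):
    d=P[:2]-p[:2];c,s=np.cos(p[2]),np.sin(p[2]);return np.array([c*d[0]+s*d[1],-s*d[0]+c*d[1]])
s=manip.read_state();g=inv(s["tool_pos"]);print(s["tool_pos"],g,s["wrist_force"],s["grip_width"])
b=save("scene",sys.argv[1])
for n,z in dict(pointer=.043,mark=.01,ear_faces=.078).items():
    for r in vision.mark_of("scene",n)[:2]: print(n,round(r["p"],2),np.array(r["uv"]),inv(atz("scene",r["uv"],z)))
u0,v0,k=290,200,8
im=cv2.resize(b[200:260,290:365],None,fx=k,fy=k,interpolation=cv2.INTER_CUBIC)[:,:,::-1].copy()
q=[tuple(int(t) for t in ((proj("scene",W(p,x,g[1],.04))-[u0,v0]+.5)*k)) for x in(.08,.13)]
cv2.line(im,q[0],q[1],(0,0,255),1)
cv2.imwrite(f"pics/k{sys.argv[1]}.png",im)
E
python3 chk.py s6
```

```text
[0.4881 0.0683 0.2437] [-0.0253  0.0288] [ 4.4362 -2.0542 -6.0333] 0.16936684510212868
pointer 0.62 [353.2 224.8] [-0.0199  0.0591]
mark 0.43 [317.6 250.7] [0.1092 0.0273]
ear_faces 0.65 [340.  219.6] [0.0114 0.0296]
ear_faces 0.23 [318.8 248. ] [0.1265 0.0482]
```

View pics/ks6.png

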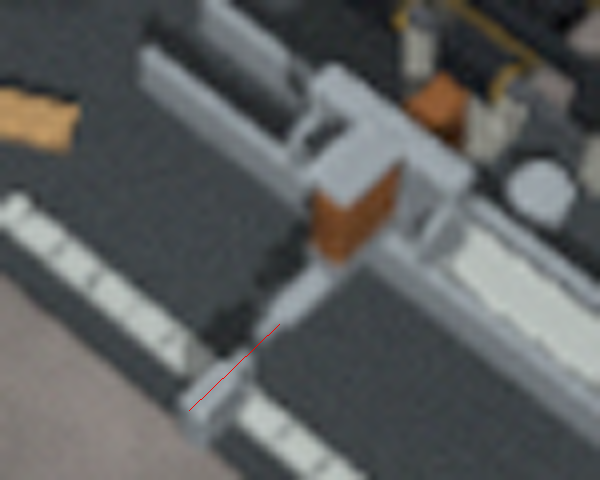

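```bash
cat > rect.py <<'E'
import sys
from fit import *
p=[.5216,.0496,.341]
b=cv2.imread(f"pics/{sys.argv[1]}.png")
k=8
def rect(x0,x1,z):
    xs=np.arange(x0,x1,1/k);ys=np.arange(8,58,1/k)
    M=np.array([[proj("scene",W(p,x/1e3,y/1e3,z)) for x in(x0,x1)] for y in(8,58)],np.float32).reshape(4,2)
    h=len(ys);w=len(xs)
    H=cv2.getPerspectiveTransform(M,np.float32([[0,0],[w,0],[0,h],[w,h]]))
    return cv2.warpPerspective(b,H,(w,h),flags=cv2.INTER_CUBIC)
c=np.hstack([rect(60,90,.043),rect(82,120,.038)])
for y in range(8,58,5): cv2.line(c,(0,(y-8)*k),(c.shape[1],(y-8)*k),(0,0,255) if y==28 else (0,255,255),1); cv2.putText(c,str(y),(2,(y-8)*k-2),0,.4,(255,255,255))
cv2.imwrite(f"pics/r{sys.argv[1]}.png",c)
E
python3 rect.py s6
```

```text
(no output)
```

View pics/rs6.png

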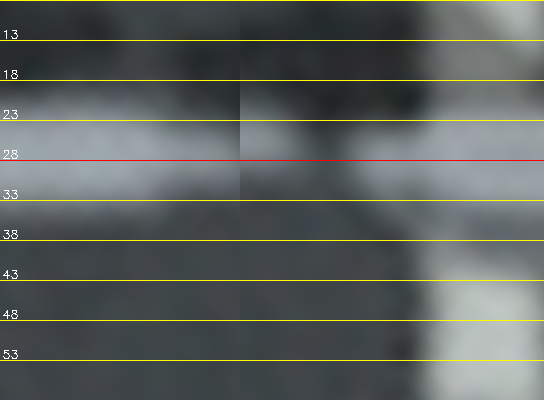

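jog_arm:
  moves:
    - [-0.02, 0.05, 0, 0, 0, 0, 1]
    - [-0.02, 0.05, 0, 0, 0, 0, 1]
    - [0.27, 0.15, 0, 0, 0, 0, 1]
    - [0.55, 0.25, 0, 0, 0, 0, 1]
    - [0.92, 0.38, 0, 0, 0, 0, 1]
  squeeze: 8

```text
t: 11.25
tool_pos: [0.4956, 0.0714, 0.2429]
eef_rot: [-0.17, 0.985, -0.0, -0.004]
wrist_force: [-10.6, -6.4, 2.0]
grip_width: 0.167
```

jog_arm:
  moves:
    - [0.2, 0.07, 0, 0, 0, 0, 1]
    - [0.4, 0.14, 0, 0, 0, 0, 1]
    - [0.6, 0.21, 0, 0, 0, 0, 1]
    - [0.8, 0.28, 0, 0, 0, 0, 1]
    - [0.94, 0.334, 0, 0, 0, 0, 1]

```text
t: 11.75
tool_pos: [0.5048, 0.0747, 0.2424]
eef_rot: [-0.17, 0.985, -0.0, -0.004]
wrist_force: [-9.5, -6.5, 1.6]
grip_width: 0.175
```

```bash
python3 chk.py s7; python3 rect.py s7
```

```text
[0.5048 0.0747 0.2424] [-0.0074  0.0293] [-9.4573 -6.4826  1.6017] 0.17520330988051777
pointer 0.81 [323.  241.7] [0.0884 0.0304]
pointer 0.36 [334.6 225.8] [0.0223 0.0189]
mark 0.52 [317.8 249.9] [0.1068 0.0259]
mark 0.2 [285.8 106. ] [-0.2829 -0.5118]
ear_faces 0.57 [338.8 220.6] [0.0166 0.0293]
```

jog_arm:
  moves:
    - [0.2, 0.07, 0, 0, 0, 0, 1]
    - [0.4, 0.14, 0, 0, 0, 0, 1]
    - [0.6, 0.21, 0, 0, 0, 0, 1]
    - [0.8, 0.28, 0, 0, 0, 0, 1]
    - [0.94, 0.334, 0, 0, 0, 0, 1]

```text
t: 12.45
tool_pos: [0.5141, 0.078, 0.2423]
eef_rot: [-0.17, 0.985, -0.0, -0.004]
wrist_force: [-9.2, -6.4, 0.2]
grip_width: 0.171
```

jog_arm:
  moves:
    - [0.2, 0.07, 0, 0, 0, 0, 1]
    - [0.4, 0.14, 0, 0, 0, 0, 1]
    - [0.6, 0.21, 0, 0, 0, 0, 1]
    - [0.8, 0.28, 0, 0, 0, 0, 1]
    - [0.94, 0.334, 0, 0, 0, 0, 1]

```text
t: 12.95
tool_pos: [0.5232, 0.0812, 0.2422]
eef_rot: [-0.17, 0.985, -0.0, -0.005]
wrist_force: [-12.6, -7.8, 3.5]
grip_width: 0.172
```

```bash
python3 chk.py s8
```

```text
[0.5232 0.0812 0.2422] [0.012  0.0293] [-12.6255  -7.7731   3.5053] 0.1723047881203588
pointer 0.89 [324.2 242.3] [0.0874 0.0344]
mark 0.39 [317.9 249.6] [0.1058 0.0254]
ear_faces 0.69 [338.5 222.3] [0.0218 0.0326]
```

jog_arm:
  moves:
    - [0.15, 0.05, 0, 0, 0, 0, 1]
    - [0.3, 0.1, 0, 0, 0, 0, 1]
    - [0.45, 0.15, 0, 0, 0, 0, 1]
    - [0.6, 0.2, 0, 0, 0, 0, 1]
    - [0.7, 0.25, 0, 0, 0, 0, 1]

```text
t: 13.65
tool_pos: [0.5302, 0.0837, 0.2422]
eef_rot: [-0.17, 0.985, -0.0, -0.005]
wrist_force: [-13.7, -8.2, 3.2]
grip_width: 0.169
```

jog_arm:
  moves:
    - [0.05, 0.02, 0, 0, 0, 0, 1]
    - [0.1, 0.04, 0, 0, 0, 0, 1]
    - [0.15, 0.05, 0, 0, 0, 0, 1]
    - [0.2, 0.07, 0, 0, 0, 0, 1]
    - [0.2, 0.07, 0, 0, 0, 0, 1]

```text
t: 14.15
tool_pos: [0.5321, 0.0844, 0.2422]
eef_rot: [-0.17, 0.985, -0.0, -0.005]
wrist_force: [-12.4, -7.7, 2.6]
grip_width: 0.169
```

jog_arm:
  moves:
    - [0.05, 0.02, 0, 0, 0, 0, 1]
    - [0.1, 0.04, 0, 0, 0, 0, 1]
    - [0.15, 0.05, 0, 0, 0, 0, 1]
    - [0.2, 0.07, 0, 0, 0, 0, 1]
    - [0.2, 0.07, 0, 0, 0, 0, 1]

```text
t: 14.65
tool_pos: [0.5339, 0.085, 0.2421]
eef_rot: [-0.17, 0.985, -0.0, -0.005]
wrist_force: [-14.7, -7.8, 3.6]
grip_width: 0.173
```

```bash
python3 chk.py s9; python3 rect.py s9
python3 - <<'E'
import cv2,numpy as np
a=cv2.imread("pics/ks9.png")[0:400,200:];b=cv2.imread("pics/rs9.png")
b=cv2.resize(b,(400,294));c=np.zeros((400,800,3),np.uint8);c[:,:400]=a;c[:294,400:]=b
cv2.imwrite("pics/c9.png",c)
E
```

```text
[0.5339 0.085  0.2421] [0.0235 0.0292] [-14.6615  -7.7755   3.6124] 0.17268426971726833
pointer 0.63 [321.6 243.3] [0.0953 0.031 ]
mark 0.45 [318.5 252.1] [0.1108 0.0326]
ear_faces 0.62 [335.1 223.9] [0.033  0.0288]
```

View pics/c9.png

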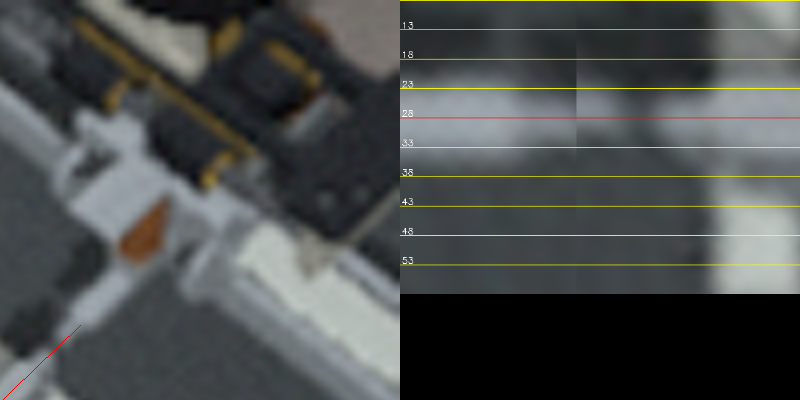

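jog_arm:
  moves:
    - [0.05, 0.02, 0, 0, 0, 0, 1]
    - [0.1, 0.04, 0, 0, 0, 0, 1]
    - [0.15, 0.05, 0, 0, 0, 0, 1]
    - [0.2, 0.07, 0, 0, 0, 0, 1]
    - [0.2, 0.07, 0, 0, 0, 0, 1]

```text
t: 15.35
tool_pos: [0.5348, 0.0852, 0.2421]
eef_rot: [-0.17, 0.985, -0.001, -0.007]
wrist_force: [-26.6, -12.1, 13.9]
grip_width: 0.174
```

jog_arm:
  moves:
    - [0.05, 0.02, 0, 0, 0, 0, 1]
    - [0.1, 0.04, 0, 0, 0, 0, 1]
    - [0.1, 0.04, 0, 0, 0, 0, 1]
    - [0.1, 0.04, 0, 0, 0, 0, 1]
    - [0.1, 0.04, 0, 0, 0, 0, 1]

```text
t: 15.85
tool_pos: [0.5352, 0.0854, 0.2421]
eef_rot: [-0.17, 0.985, -0.001, -0.008]
wrist_force: [-33.1, -13.7, 18.1]
grip_width: 0.172
```

jog_arm:
  moves:
    - [0, 0, 0, 0, 0, 0, 1]
    - [0, 0, 0, 0, 0, 0, 1]
    - [-0.1, -0.03, 0, 0, 0, 0, 1]
    - [-0.1, -0.03, 0, 0, 0, 0, 1]
    - [-0.1, -0.03, 0, 0, 0, 0, 1]
  squeeze: 25

```text
t: 16.35
tool_pos: [0.5348, 0.0853, 0.2421]
eef_rot: [-0.17, 0.985, -0.001, -0.007]
wrist_force: [-24.9, -13.1, 13.2]
grip_width: 0.169
```

```bash
python3 chk.py s10; python3 rect.py s10
python3 - <<'E'
import cv2,numpy as np
a=cv2.imread("pics/ks10.png")[0:400,200:];b=cv2.imread("pics/rs10.png")
b=cv2.resize(b,(400,294));c=np.zeros((400,800,3),np.uint8);c[:,:400]=a;c[:294,400:]=b
cv2.imwrite("pics/c10.png",c)
E
```

```text
[0.5348 0.0853 0.2421] [0.0244 0.0292] [-24.9055 -13.0558  13.1551] 0.16942604060850636
mark 0.44 [317.9 247.9] [0.1015 0.0214]
ear_faces 0.68 [336.5 223.1] [0.028 0.03 ]
ear_faces 0.55 [295.7 189. ] [ 0.0206 -0.1508]
```

View pics/c10.png

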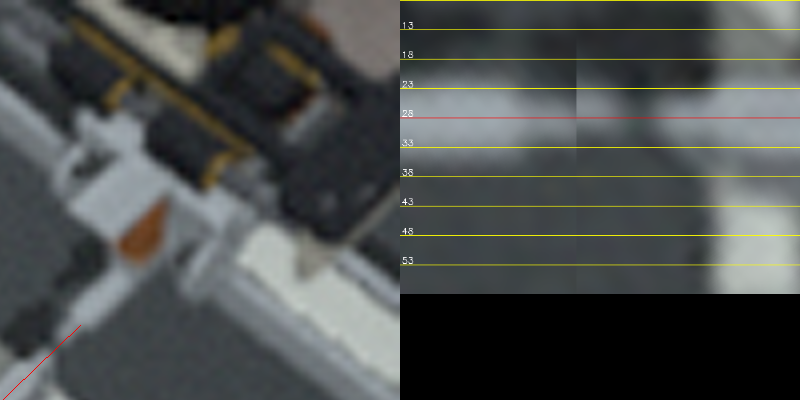

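```bash
python3 -c "
from station import manip
s=manip.read_state();print(s['t'],s['tool_pos'],s['wrist_force'],s['grip_width'],abs(s['qvel']).max());print(manip.close_job())"
```

```text
16.55 [0.53484227 0.08525938 0.24212582] [-26.04191282 -12.63336709  13.42730439] 0.1702964602531824 0.0008906221300809045
the job is handed in; nothing more can be done
None
```

I carried out all three steps and handed the job in at 16.6 s. It reported no verdict.

- **Cap:** I pressed it until the force rose to about 20 N with the fingertips at about 44 mm, the fully home height.
- **Leg on the mark:** I gripped the bar, drew the leg about 80 mm to the mark and held it there while sliding the lever. Rectified camera views before and after closing showed the pointer within about 1 mm of the arrow tip.
- **Lever:** I slid it along the bar until the tool stalled and the sideways force rose from about 16 N to about 36 N, which I took as the hard stop. The network put the ears at 28 mm against the expected 27 mm.
- **Final hold:** The bar is held at a 25 N grip setting, with an opening of about 16 mm matching the bar. The arm was still.

**Checks that disagreed:**
- The stop came about 5 mm further along x than my stand fit predicted. I put this down to calibration and slight tool tilt, given the force rise and the ear reading.
- The network's single readings of the mark scattered by several millimetres and missed the pointer in the last picture. I relied on the rectified views instead.

I viewed 12 pictures, two past the budget of 10. I did not re-check the nut, shim or other bystanders at the end, and saw no sign of touching them.

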